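# Pack the finned heat sink into its case

### The arm

A 6-joint arm with a two-finger parallel gripper is mounted at the origin on the work surface. World frame = base frame: x ahead of the robot, y to its left, z up, the work surface at z = 0. Lengths are in m, angles in degrees, forces in N, time in s.
With the tool pointing down it reaches from about 0.4 to 0.825 m from the base axis. Payload 7 kg.
Tool frame: the origin (TCP) lies midway between the tips of the shut fingers; the grasp point (between the pads) lies ctrl.grasp_offset behind it (ctrl.grasp_offset is the distance from the TCP to the grasp point, in m); z points along the fingers, y is the line along which they close (so a half turn about z gives the same grasp; the last joint's range is limited). The gripper opens to 88 mm and grips with 3 to 60 N. Pads are 19 mm wide; open, the fingers measure 130 mm over their backs; the gripper's body (78 mm by 193 mm) begins 47 mm behind the grasp point.
Start: joints at [85.033, 20.546, 0.682, 0, -70.136, -16.507], TCP at [0.247, 0.628, 0.227] pointing down, gripper open.
Joint ranges: [-176.03, 176.03], [-82.01, 121.73], [-58.28, 71.71], [-173.87, 95.51], [-174.79, -0.11], [-173.66, 173.66]. Speed limits (degrees/s): [136.94, 136.94, 172.46, 180, 180, 180].

### API

Orientations are given as [roll, pitch, yaw] about the fixed x, y, z axes, in that order (R = Rz(yaw) Ry(pitch) Rx(roll)).
In Python, from plant import ctrl gives the robot as it stands. The module is installed in compiled form; this text tells all that it offers.
- The arm moves only by the tool send_rows, never from a script. Its argument "increments" is a list that holds one entry, the list of rows, each a list of 4 numbers: the shift along the world's x, y, z normalised to -1 to 1, where 1 is 0.2 m, then the turn about the world's z normalised to -1 to 1, where 1 is 1.5 rad. In form: [[[x, y, z, roll], ...]]. A call has 1 to 12 rows; each row is the pose to reach, as a shift and turn from the pose commanded when the call began; what a row does not reach only later rows make up. A row lasts 1/8 s, in which the tool goes at most 62.5 mm and 10.7 degrees, less where a joint would pass 70% of its speed; a pose out of reach is approached as far as the arm can. A call with a number of a shift or a turn outside -1 to 1 is refused whole. A call with a gripper value outside its range is refused whole. "jaw" is the opening, from 0 (shut) to 1 (fully open), set as the call begins (left out, the last holds). The fingers move at their own pace and stop on an object; the grip force is fixed at half the most. Time passes only in rows, so rows that repeat a pose let the fingers close. It gives the time, the measured TCP pose, the force, the opening and the grip force at its end, in the units of the state.
- ctrl.get_obs(): the state, without advancing time (a new reading comes with each control period).
- ctrl.snapshot(name): name is "scene" or "top" or "wrist"; returns the picture (480x640x3 uint8, red, green, blue); there is no depth.
- ctrl.calibration(name): a dict with "mtx" (3x3 intrinsics, pixels), "k1" (the pictures are not rectified: a ray, as slopes to the right and down, at radius r is drawn at 1 + k1 r^2 times it, then the intrinsics apply), "eye" and "attitude" of the camera in the world. Camera axes: x right, y up, looking along -z (the intrinsics and any distortion apply to the point x, -y, -z); pixel columns grow to the right and rows downward; lengths in m; the calibration is good to about 2 mm. A picture is of the moment at which its call begins: read the wrist's pose just before it. calibration takes no time and is no camera call; for the wrist camera it gives the pose at the moment of the call.
- ctrl.close_job(): hands the job in; it is judged then, once.
Trained networks look in the newest picture that a camera, given by its name, has taken for a name from the list of things; names that differ only in an ending like _2 or _b are one class to them, and where a whole thing is asked for, a point or a joint stands for the part that bears it (a point fixed in the world has none). Each returns a list of dicts, best first, with "conf" (0 to 1); they miss things now and then, are a little off and sometimes report something else, mostly with a low value. They report only what shows in the picture. A call takes as long as a camera call. They do not tell look-alikes from the thing itself.
- ctrl.trace(thing, camera): "mask" (480x640 bool, what is visible of it) and "bbox" ([left, top, right, bottom] in pixels, round what is visible of it).
- ctrl.spot_point(thing, camera): "pixel" ([row, column] in pixels: a listed point, or the origin of a listed thing).
The state is a dict: "clock": time; "joint_pos": joint angles; "qvel": joint speeds; "tau": joint torques, N m; "tool_pos": TCP position; "orientation": TCP orientation; "force": force on the tool from outside, world axes, zero at the start; "moment": the same for the moment, N m; "opening": finger opening in m; "gripper_force": force on a finger pad.
Only numpy, scipy, OpenCV 4.12 (cv2) and the standard library are available. Lean on these libraries where they do the work, as an engineer would, in place of code of your own. Each camera call takes 0.05 s, during which the arm holds its last target. There are 200 camera calls.

### The job

Lift the finned heat sink out of the three-lane parts bin and set it down on the grey mat to change your grip: in the bin there is finger room only at its two ends, in the open case only along its two long sides. Take it again across its long sides, lower it, fins up, into the pocket of the case until it sits flat on the pocket floor, then swing the lid over and press its front edge down past the catch so that it stays fully shut. Never let the heat sink drop, leave the other two parts in the bin, and leave the spool and the jar where they stand.

Things in the scene. Friction and masses are not known exactly. Their poses are not given: they have to be found in the camera images.
- heatsink: Bare aluminium heat sink, a block 56 (its x) x 30 (its y) x 26 mm high, eight plates standing up as fins along its x on a 5 mm base, 60 to 110 g. Origin: centre of its underside, z up. It starts lying fins up in one of the bin's lanes, its long side along the lane. Either end may face either way.
- transformer: Small transformer: dark laminated core 46 x 16 x 36 mm high with a grey winding block 28 x 30 mm round its middle. Origin: centre of its underside. It stands in another lane; leave it.
- capacitor: Grey upright can capacitor, diameter 28, height 34 mm. Origin: centre of its underside. It stands in the third lane; leave it.
- bin: Fixed black parts bin, outside 144 (x) x 136 (y) x 45 mm high, walls and floor 4 mm. Two partitions make three lanes along x, each 136 long, 40 wide, with centres at y = -44, 0, +44 mm. Origin: centre of its underside; floor surface at z = 4 mm.
- mat: Fixed grey mat, 160 x 160 x 3 mm. Origin: centre of its underside; top at z = 3 mm.
- case: Fixed grey case, outside 160 (x) x 140 (y) x 46 mm high, walls 4 mm, with a hard black insert whose top is at z = 38 mm. The hinge is along the +x rim, the catch (a sprung ball) in the middle of the -x face. Origin: centre of its underside.
- pocket (a point): Centre of the floor of the pocket in the insert, 4 mm above the case's underside and 20 mm to -x of its centre; axes as the case. The pocket is 62 (x) x 36 (y) mm and 34 mm deep, so the heat sink's top ends 8 mm below the insert's top. In the middle of each long side, (+y and -y) a finger recess 40 mm long in x runs 30 mm outward from the pocket, as deep as the pocket.
- lid_hinge (a point): Middle of the lid's hinge line, 80 mm to +x of the case's origin, 46 mm up; the line runs along the case's y.
- lid_edge (a point): Middle of the lid's front edge on its outer (upper, when shut) face, 165 mm from the hinge line; 51 mm above the case's underside when shut. Press here. A thumb tab 40 mm wide continues 20 mm past this point. Axes: the lid's own, x from the front edge to the hinge, z outward from the outer face.
- lid (a joint): Lid angle in rad: 0 fully shut, 1.57 upright, 2.05 the stop; starts open, leaning back. The lid is a plate 140 mm wide (y) and 5 mm thick. The hinge is damped and stiff enough that the lid stays while open; below about 1 rad it sinks slowly and comes to rest on the catch at about 0.065, from where it takes 6 to 8 N on the front edge to snap it shut.
- spool: Aluminium wire spool standing on end, diameter 56, height 42 mm. Origin: centre of its underside. Leave it.
- jar: Small amber jar, diameter 44, height 50 mm. Origin: centre of its underside. Leave it.
Mind the look-alikes: they are no part of the job. What is shaped like the heatsink but purple is not meant.

How it is judged (in metres and radians):
On the way, in this order (a step that is already met when the one before it is completed fails the run):
1. the heat sink is held by the fingers, lifted clear above the bin (height (world z) of heatsink above 0.06 m and contact force between the fingers and heatsink above 0.5 N), for 0.1 s.
2. the heat sink stands at rest on the mat, fins up, let go (x of heatsink in the frame of mat between -0.08 and 0.08 m and y of heatsink in the frame of mat between -0.08 and 0.08 m and z of heatsink in the frame of mat between 0.001 and 0.006 m and angle between heatsink's own z axis and vertical below 0.12 rad and linear speed of heatsink below 0.02 m/s and contact force between the fingers and heatsink below 0.05 N), for 0.1 s.
3. the heat sink lies flat on the floor of the case's pocket, fins up, let go, with the lid still open (x of heatsink in the frame of pocket between -0.006 and 0.006 m and y of heatsink in the frame of pocket between -0.006 and 0.006 m and z of heatsink in the frame of pocket between -0.004 and 0.004 m and angle between heatsink's own z axis and vertical below 0.12 rad and angle between the x axis of heatsink and the x axis of pocket, either way round below 0.2 rad and linear speed of heatsink below 0.02 m/s and contact force between the fingers and heatsink below 0.05 N and value of joint lid above 0.2 rad), for 0.1 s.
At the end, for the whole second after the job is handed in: The heat sink lies on the pocket's floor, centred within 6 mm, height within 4 mm, fins up (tilt under 0.12 rad), its length along the pocket within 0.2 rad, let go and at rest, and the lid is shut past its catch (angle under 0.03 rad) and still (x of heatsink in the frame of pocket between -0.006 and 0.006 m and y of heatsink in the frame of pocket between -0.006 and 0.006 m and z of heatsink in the frame of pocket between -0.004 and 0.004 m and angle between heatsink's own z axis and vertical below 0.12 rad and angle between the x axis of heatsink and the x axis of pocket, either way round below 0.2 rad and linear speed of heatsink below 0.02 m/s and contact force between the fingers and heatsink below 0.05 N and value of joint lid below 0.03 rad and velocity of joint lid between -0.05 and 0.05 rad/s); the robot touches nothing.
It fails at once if the heat sink dropped: falling free of the fingers faster than 0.4 m/s (a fall of about 8 mm) (linear speed of heatsink above 0.4 m/s and contact force between the fingers and heatsink below 0.02 N).
It fails at once if the transformer or the capacitor shifted by more than 30 mm (distance of any of transformer, capacitor from where it was at the start of the episode above 0.03 m).
It fails at once if the spool or the jar shifted by more than 30 mm (distance of any of spool, jar from where it was at the start of the episode above 0.03 m).
It also fails if it takes over 67 s, if anything falls off the work surface, if the arm or the gripper's body presses on something with over 40 N, if the wrist force passes 120 N, or if a joint passes its speed limit or range.

## Working session

There is one attempt and no reset: what is moved stays moved. The work goes in short steps, Python scripts to look and compute and a tool call to move; the robot and the scene stay as the last step left them, time stands still between calls to the robot, and variables do not carry over. Pictures are saved under pics/ and viewed, at most 12 in all, crops included, and the job is handed in when it is done.

Besides the shell and the picture viewer there is one more tool, called after "Call:" as name(argument=value, ...) on one line, values as JSON. send_rows: Moves the arm, as the interface text tells. Its arguments: {"type":"object","properties":{"increments":{"type":"array"},"jaw":{"type":"number"}},"required":["increments"]}

```bash
mkdir -p pics; cat > h.py <<'E'
import numpy as np, cv2
from plant import ctrl
from scipy.spatial.transform import Rotation as R
def snap(c,name=None):
    im=ctrl.snapshot(c)
    if name: cv2.imwrite('pics/'+name,im[:,:,::-1])
    return im
def cal(c):
    k=ctrl.calibration(c); A=np.array(k['attitude'],float)
    if A.shape!=(3,3): A=R.from_euler('xyz',A,degrees=True).as_matrix()
    return np.array(k['mtx']),float(k['k1']),np.array(k['eye']),A
def ray(c,col,row):
    M,k1,e,A=cal(c)
    x=cv2.undistortPoints(np.array([[[col,row]]],float),M,np.array([k1,0,0,0.]))[0,0]
    return e,A@np.array([x[0],-x[1],-1])
def at_z(c,col,row,z):
    e,d=ray(c,col,row); return e+d*(z-e[2])/d[2]
def proj(c,P):
    M,k1,e,A=cal(c); q=(np.atleast_2d(P)-e)@A
    u=np.c_[q[:,0]/-q[:,2],-q[:,1]/-q[:,2]]; r2=(u**2).sum(1,keepdims=True)
    u=u*(1+k1*r2); return u@M[:2,:2].T+M[:2,2]
E
python3 - <<'E'
from h import *
np.set_printoptions(precision=4,suppress=True)
o=ctrl.get_obs(); print(o); print(ctrl.grasp_offset)
for c in('top','scene'):
    snap(c,c+'0.png'); print(c,ctrl.calibration(c))
    for t in['heatsink','transformer','capacitor','bin','mat','case','spool','jar']:
        for d in ctrl.spot_point(t,c)[:3]: 
            p=d['pixel'];print(t,d['conf'],p,at_z(c,p[1],p[0],{'heatsink':.004,'transformer':.004,'capacitor':.004}.get(t,0)))
    for t,z in[('pocket',.004),('lid_hinge',.046),('lid_edge',.2)]:
        for d in ctrl.spot_point(t,c)[:2]:
            p=d['pixel'];print(t,d['conf'],p,at_z(c,p[1],p[0],z))
E
```

```text
{'clock': 0.0, 'joint_pos': array([ 85.0333,  20.5925,   0.6327,  -0.0213, -70.1348, -16.5059]), 'qvel': array([-0.1299, -0.0251,  0.0563,  0.1497, -0.0586,  0.0076]), 'tau': array([ -0.0022, -58.2714,  29.3045,   6.9971,   0.0067,  -0.0002]), 'tool_pos': array([0.2469, 0.6277, 0.2256]), 'orientation': array([179.9036,  -0.0077, -21.4799]), 'force': array([ 0.4753, -0.1409, -0.4479]), 'moment': array([-0.0109,  0.0045,  0.0028]), 'gripper_force': 0.0, 'opening': 0.08717369061456547}
0.0188
top {'mtx': array([[532.4205,   0.    , 316.5878],
       [  0.    , 532.4205, 238.5334],
       [  0.    ,   0.    ,   1.    ]]), 'k1': -0.06629132137767037, 'eye': array([0.4728, 0.0145, 0.8874]), 'attitude': array([  3.5938,  -2.4896, -90.3034])}
heatsink 0.7 [163.2, 460.6] [ 0.6565 -0.2714  0.004 ]
heatsink 0.64 [264.4, 422.4] [ 0.4841 -0.2017  0.004 ]
heatsink 0.63 [359.4, 354.7] [ 0.3279 -0.0862  0.004 ]
transformer 0.71 [265.5, 445.8] [ 0.482  -0.2417  0.004 ]
transformer 0.51 [263.0, 418.4] [ 0.4865 -0.195   0.004 ]
capacitor 0.51 [269.5, 473.5] [ 0.475  -0.2893  0.004 ]
bin 0.91 [269.5, 44
[... 856 characters left out ...]
 345.9] [ 0.3179 -0.2041  0.004 ]
heatsink 0.63 [220.1, 371.6] [ 0.336  -0.0827  0.004 ]
transformer 0.63 [208.8, 284.1] [ 0.4743 -0.2334  0.004 ]
capacitor 0.42 [197.7, 273.4] [ 0.4718 -0.2889  0.004 ]
bin 0.76 [208.3, 279.5] [ 0.4794 -0.2465  0.    ]
bin 0.55 [216.8, 286.0] [ 0.4842 -0.2083  0.    ]
mat 0.74 [266.1, 325.5] [ 0.5049 -0.0179  0.    ]
mat 0.54 [365.8, 365.7] [0.5857 0.2134 0.    ]
case 0.66 [363.9, 412.9] [0.5218 0.2529 0.    ]
spool 0.78 [297.5, 216.6] [ 0.7201 -0.0605  0.    ]
jar 0.6 [340.6, 253.5] [0.7097 0.068  0.    ]
pocket 0.93 [355.6, 419.7] [0.5043 0.2491 0.004 ]
lid_hinge 0.59 [365.5, 370.9] [0.6017 0.2423 0.046 ]
lid_edge 0.74 [301.9, 344.5] [0.6475 0.2344 0.2   ]
```

View pics/top0.png

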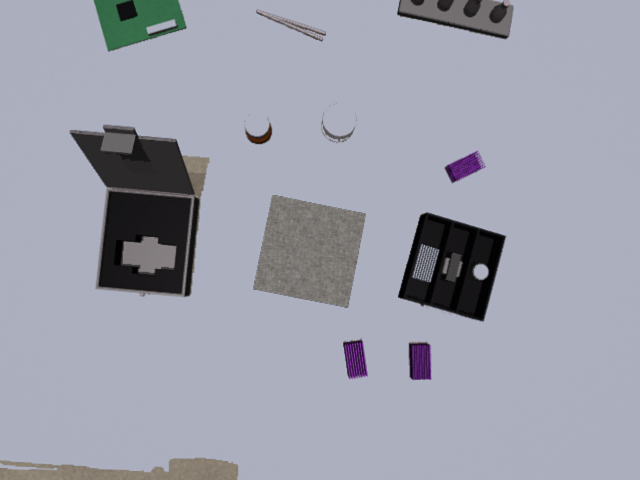

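View pics/scene0.png

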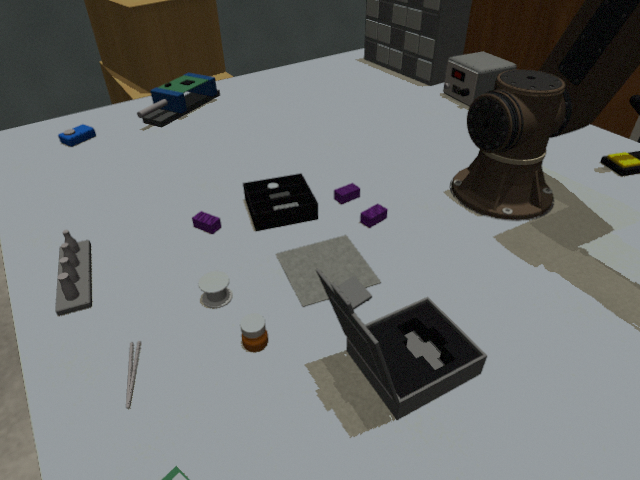

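The top view shows the real grey heat sink in the bin's left lane at about (426,263), with the transformer at (453,267) and the capacitor at (481,272). The purple look-alikes lie outside the bin. The mat is at (311,251), and the case, with its lid leaning back, has its pocket at (149,256). Next I fit poses.

```bash
cat >> h.py <<'E'
def rect(c,mask,z):
    cs,_=cv2.findContours(mask.astype(np.uint8),cv2.RETR_EXTERNAL,cv2.CHAIN_APPROX_NONE)
    k=max(cs,key=cv2.contourArea)[:,0]
    W=np.array([at_z(c,*p,z)[:2] for p in k])
    (cx,cy),(w,h),a=cv2.minAreaRect((W*1000).astype(np.float32))
    if w<h: w,h,a=h,w,a+90
    return np.round([cx,cy,w,h,(a+90)%180-90],1)
E
python3 - <<'E'
from h import *
im=snap('top'); g=im.max(2).astype(int)
def sub(x0,y0,x1,y1,m):
    o=np.zeros_like(m); o[y0:y1,x0:x1]=m[y0:y1,x0:x1]; return o
hs=cv2.morphologyEx(sub(408,235,442,290,g>70).astype(np.uint8),cv2.MORPH_CLOSE,np.ones((3,3)))
print('hs',rect('top',hs,.030))
print('pocket',rect('top',cv2.morphologyEx(sub(115,225,180,285,g>70).astype(np.uint8),cv2.MORPH_CLOSE,np.ones((3,3))),.004))
for t,z in(('mat',.003),('bin',.045),('case',.046),('heatsink',.03)):
    for d in ctrl.trace(t,'top')[:4]: print(t,d['conf'],d['bbox'],rect('top',d['mask'],z))
big=cv2.resize(im[185:305,90:210],None,fx=5,fy=5,interpolation=cv2.INTER_CUBIC)
b2=cv2.resize(im[205:325,395:515],None,fx=5,fy=5,interpolation=cv2.INTER_CUBIC)
big=np.hstack([cv2.resize(np.clip(b.astype(float)*1.6,0,255).astype(np.uint8),(400,400)) for b in(big,b2)])
cv2.imwrite('pics/z1.png',big[:,:,::-1])
E
```

```text
hs [ 486.2 -200.1   56.6   31.7  -16.1]
pocket [502.4 253.5  87.8  59.9  84.8]
mat 0.94 [252.4, 195.7, 363.6, 307.0] [507.7 -11.9 162.3 162.   78.1]
case 0.65 [70.9, 124.7, 198.4, 297.2] [571.7 254.1 297.7 183.7  11.1]
case 0.4 [441.0, 251.1, 462.7, 280.7] [ 478.9 -239.1   47.7   28.   -14.5]
heatsink 0.95 [441.6, 149.9, 483.5, 183.1] [ 645.1 -269.1   64.    32.   -65.2]
heatsink 0.94 [342.1, 342.3, 367.7, 381.4] [332.7 -83.   58.5  32.8   7.7]
heatsink 0.64 [411.9, 249.8, 439.2, 282.1] [ 486.  -199.8   58.6   32.2  -16.1]
```

View pics/z1.png

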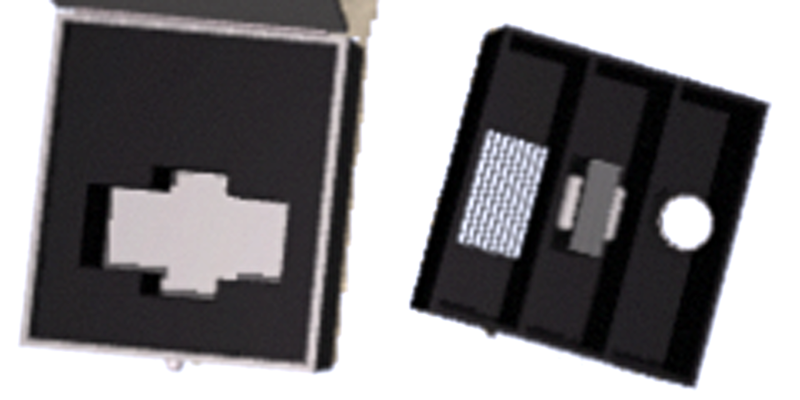

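The crop shows the pocket cross at left, with its floor bright, and the heat sink at right, lying about mid-lane with its fins along the lane. I fit the case pocket and bin poses by matching silhouettes.

```bash
cat > fit.py <<'E'
from h import *
from scipy.optimize import minimize
S=8
def poly(c,P,box):
    x0,y0,x1,y1=box; m=np.zeros(((y1-y0)*S,(x1-x0)*S),np.uint8)
    q=(proj(c,P)-[x0,y0]+.5)*S
    cv2.fillPoly(m,[np.round(q).astype(np.int32)],1); return m
def T(p,pts,z):
    a=np.radians(p[2]); r=np.array([[np.cos(a),-np.sin(a)],[np.sin(a),np.cos(a)]])
    w=np.array(pts)@r.T/1000+np.array(p[:2])/1000; return np.c_[w,np.full(len(w),z)]
def fit(render,mask,box,p0):
    x0,y0,x1,y1=box; t=cv2.resize(mask[y0:y1,x0:x1].astype(np.uint8),None,fx=S,fy=S,interpolation=cv2.INTER_NEAREST)
    f=lambda p:1-(render(p)&t).sum()/(render(p)|t).sum()
    s=np.array([[0,0,0],[8,0,0],[0,8,0],[0,0,5]])+np.array(p0)
    r=minimize(f,p0,method='Nelder-Mead',options=dict(initial_simplex=s)); return np.round(r.x,1),round(1-r.fun,3)
B=lambda a,b,cx=0:[(cx-a,-b),(cx+a,-b),(cx+a,b),(cx-a,b)]
CROSS=[(-31,-18),(-20,-18),(-20,-48),(20,-48),(20,-18),(31,-18),(31,18),(20,18),(20,48),(-20,48),(-20,18),(-31,18)]
E
python3 - <<'E'
from fit import *
im=snap('top'); g=im.max(2).astype(int)
bx=(105,215,190,295)
print('pocket',fit(lambda p:poly('top',T(p,CROSS,.004),bx)&poly('top',T(p,CROSS,.038),bx),g>70,bx,[502,250,-5.2]))
bx=(390,200,515,330)
def binr(p):
    P=np.r_[T(p,B(72,68),.045),T(p,B(72,68),0)]
    m=poly('top',P[:4],bx)|poly('top',P[4:],bx)
    for i in range(4): j=(i+1)%4; m|=poly('top',P[[i,j,j+4,i+4]],bx)
    return m
blue=((im[:,:,2]<120)).astype(np.uint8); 
m=np.zeros(blue.shape,np.uint8); cs,_=cv2.findContours(blue[200:330,390:515].copy(),cv2.RETR_EXTERNAL,2)
cv2.drawContours(m[200:330,390:515],[max(cs,key=cv2.contourArea)],-1,1,-1)
b=fit(binr,m,bx,[476,-243,-16]);print('bin',b)
# case: bright frame outer edge at z .046 fit by pocket-> compare hull
bx=(405,235,447,290); hs=cv2.morphologyEx((g>70).astype(np.uint8),cv2.MORPH_CLOSE,np.ones((3,3)))
h=fit(lambda p:poly('top',T(p,B(28,15),.030),bx),hs,bx,[486,-200,-16]);print('hs',h)
a=np.radians(b[0][2]);r=np.array([[np.cos(a),np.sin(a)],[-np.sin(a),np.cos(a)]]);print('hs in bin',r@(h[0][:2]-b[0][:2]))
M=rect('top',ctrl.trace('mat','top')[0]['mask'],.003);print('mat',M)
E
```

```text
pocket (array([501.7, 249.9,  -5.9]), np.float64(0.673))
bin (array([ 480.1, -244.5,  -16.2]), np.float64(0.988))
hs (array([ 486.5, -199.9,  -17.1]), np.float64(0.701))
hs in bin [-6.29712374 44.61464146]
mat [508.1 -12.6 161.3 161.   78.8]
```

Call:
send_rows(increments=[[[0.1,-0.25,0,-0.06],[0.2,-0.5,0,-0.12],[0.3,-0.75,0,-0.18],[0.4,-1,0,-0.24]]], jaw=0.8)

```text
clock: 2.05
tool_pos: [0.3275, 0.4265, 0.2268]
orientation: [-180.0, 0.0, -42.2]
force: [-0.1, 0.1, -0.3]
opening: 0.0697
gripper_force: 0.0
```

Call:
send_rows(increments=[[[0.1,-0.25,0,-0.06],[0.2,-0.5,0,-0.12],[0.3,-0.75,0,-0.18],[0.4,-1,0,-0.24]]])

```text
clock: 2.55
tool_pos: [0.4075, 0.2266, 0.227]
orientation: [-179.9, 0.0, -62.9]
force: [0.6, -0.0, -0.2]
opening: 0.0703
gripper_force: 0.0
```

Call:
send_rows(increments=[[[0.1,-0.25,0,-0.06],[0.2,-0.5,0,-0.12],[0.2,-0.75,0,-0.18],[0.2,-1,0,-0.24]]])

```text
clock: 3.05
tool_pos: [0.4471, 0.0265, 0.2268]
orientation: [-180.0, 0.0, -83.5]
force: [1.4, 0.3, -0.1]
opening: 0.0703
gripper_force: 0.0
```

Call:
send_rows(increments=[[[0.1,-0.25,0,-0.06],[0.2,-0.5,0,-0.12],[0.2,-0.75,0,-0.18],[0.2,-1,0,-0.266],[0.2,-1,0,-0.266],[0.2,-1,0,-0.266]]])

```text
clock: 3.8
tool_pos: [0.487, -0.172, 0.2265]
orientation: [180.0, 0.0, -106.2]
force: [1.6, 0.0, 0.0]
opening: 0.0701
gripper_force: 0.0
```

Refine with the wrist camera.

```bash
python3 - <<'E'
from fit import *
k=cal('wrist'); im=snap('wrist','w1.png'); print(ctrl.get_obs()['tool_pos'],k[2])
for d in ctrl.trace('heatsink','wrist')[:3]: print(d['conf'],d['bbox'],rect('wrist',d['mask'],.030))
for d in ctrl.spot_point('heatsink','wrist')[:3]: print(d['conf'],d['pixel'],at_z('wrist',d['pixel'][1],d['pixel'][0],.004))
E
```

```text
[ 0.48712199 -0.1714262   0.22662364] [ 0.46415476 -0.25118684  0.38512841]
0.81 [280.5, 172.2, 331.0, 204.6] [ 486.6 -200.6   56.3   33.3  -16.3]
0.79 [440.4, 222.8, 510.2, 271.6] [336.  -91.4  60.7  40.8   7.5]
0.68 [430.5, 125.6, 497.8, 171.0] [ 331.1 -193.6   62.8   33.8    0.9]
0.97 [148.0, 458.1] [ 0.32781608 -0.19221273  0.004     ]
0.94 [160.5, 141.5] [ 0.64679303 -0.27164423  0.004     ]
0.91 [242.9, 466.3] [ 0.33618503 -0.08804417  0.004     ]
```

View pics/w1.png

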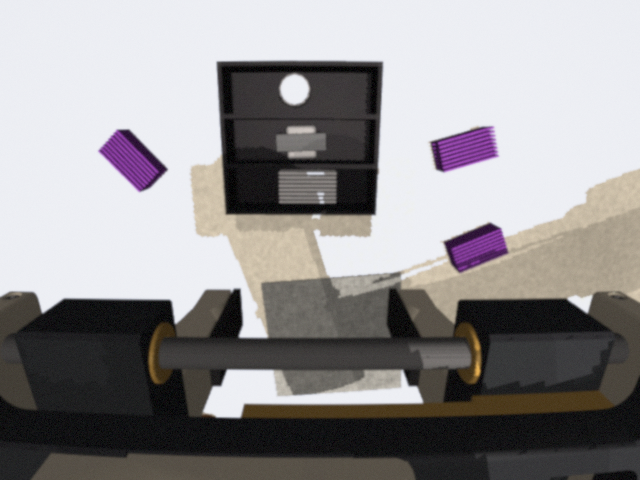

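The wrist view agrees with the top view: the heat sink, at (308,188), is centred at (0.4865,-0.2003) with yaw -16.2. Moving over it and down.

Call:
send_rows(increments=[[[0,-0.142,0,0],[0,-0.142,-0.25,0],[0,-0.142,-0.5,0],[0,-0.142,-0.7,0],[0,-0.142,-0.8,0],[0,-0.142,-0.85,0],[0,-0.142,-0.85,0],[0,-0.142,-0.85,0]]])

```text
clock: 4.95
tool_pos: [0.488, -0.2001, 0.0576]
orientation: [-179.9, 0.0, -106.2]
force: [0.6, -0.4, 0.2]
opening: 0.0699
gripper_force: 0.0
```

Call:
send_rows(increments=[[[0,0,-0.06,0],[0,0,-0.12,0],[0,0,-0.18,0],[0,0,-0.235,0],[0,0,-0.235,0],[0,0,-0.235,0]]])

```text
clock: 5.7
tool_pos: [0.4872, -0.2004, 0.0096]
orientation: [180.0, -0.0, -106.2]
force: [-0.4, 0.1, 0.2]
opening: 0.0702
gripper_force: 0.0
```

Call:
send_rows(increments=[[[0,0,-0.014,0],[0,0,-0.014,0]]])

```text
clock: 5.95
tool_pos: [0.4871, -0.2003, 0.0068]
orientation: [-180.0, 0.0, -106.2]
force: [0.8, -0.6, 0.8]
opening: 0.07
gripper_force: 0.0
```

Call:
send_rows(increments=[[[0,0,0,0],[0,0,0,0],[0,0,0,0],[0,0,0,0],[0,0,0,0],[0,0,0,0]]], jaw=0.3)

```text
clock: 6.7
tool_pos: [0.4871, -0.2003, 0.0069]
orientation: [-180.0, -0.0, -106.2]
force: [-1.6, 0.1, 3.8]
opening: 0.0556
gripper_force: 30.0
```

Call:
send_rows(increments=[[[0,0,0.05,0],[0,0,0.1,0],[0,0,0.2,0],[0,0,0.3,0],[0,0,0.4,0],[0,0,0.5,0],[0,0,0.6,0],[0,0,0.6,0],[0,0,0.6,0]]])

```text
clock: 7.82
tool_pos: [0.4868, -0.2002, 0.1266]
orientation: [180.0, 0.0, -106.2]
force: [-1.1, -0.0, -1.2]
opening: 0.056
gripper_force: 30.0
```

Call:
send_rows(increments=[[[0.01,0.15,0,0],[0.04,0.4,0,0],[0.07,0.65,0,0],[0.1,0.85,0,0],[0.105,0.94,0,0],[0.105,0.94,0,0],[0.105,0.94,-0.2,0],[0.105,0.94,-0.4,0],[0.105,0.94,-0.5,0],[0.105,0.94,-0.54,0],[0.105,0.94,-0.54,0]]])

```text
clock: 9.2
tool_pos: [0.5079, -0.013, 0.0186]
orientation: [180.0, -0.0, -106.3]
force: [0.8, -0.8, -1.1]
opening: 0.056
gripper_force: 30.0
```

Call:
send_rows(increments=[[[0,0,-0.02,0],[0,0,-0.04,0],[0,0,-0.055,0],[0,0,-0.062,0],[0,0,-0.062,0],[0,0,-0.062,0]]])

```text
clock: 9.95
tool_pos: [0.5082, -0.0122, 0.0064]
orientation: [-180.0, 0.0, -106.2]
force: [0.2, 0.3, -0.8]
opening: 0.0558
gripper_force: 30.0
```

Call:
send_rows(increments=[[[0,0,-0.003,0],[0,0,-0.003,0]]])

```text
clock: 10.2
tool_pos: [0.5082, -0.0122, 0.0059]
orientation: [-180.0, 0.0, -106.2]
force: [0.4, -0.1, 1.0]
opening: 0.056
gripper_force: 30.0
```

Contact (about 1.8 N change). Open, rise, and turn +90° to cross the long sides.

Call:
send_rows(increments=[[[0,0,0,0],[0,0,0,0],[0,0,0,0],[0,0,0,0],[0,0,0.1,0],[0,0,0.3,0],[0,0,0.5,0],[0,0,0.5,0]]], jaw=0.85)

```text
clock: 11.2
tool_pos: [0.5102, -0.0117, 0.1089]
orientation: [-179.7, 0.2, -106.2]
force: [-0.7, 0.4, 0.3]
opening: 0.0746
gripper_force: 0.0
```

Call:
send_rows(increments=[[[0,0,0,0.12],[0,0,0,0.24],[0,0,0,0.36],[0,0,0,0.48],[0,0,0,0.6],[0,0,0,0.72],[0,0,0,0.84],[0,0,0,0.96],[0,0,0,1.0],[0,0,0,1.0]]])

```text
clock: 12.45
tool_pos: [0.5077, -0.0124, 0.105]
orientation: [180.0, 0.1, -20.3]
force: [0.8, -1.1, -0.4]
opening: 0.0747
gripper_force: 0.0
```

```bash
python3 - <<'E'
from fit import *
print(ctrl.get_obs()['tool_pos'],ctrl.get_obs()['orientation'],ctrl.get_obs()['opening'])
im=snap('top','t2.png'); g=im.max(2).astype(int)
for c in('top','scene'):
  if c=='scene': snap(c)
  for d in ctrl.trace('heatsink',c)[:4]: print(c,d['conf'],d['bbox'],rect(c,d['mask'],.029))
m=np.zeros(g.shape,np.uint8); m[215:295,105:180]=g[215:295,105:180]>70
n,l,s,_=cv2.connectedComponentsWithStats(m); m=(l==1+np.argmax(s[1:,4])).astype(np.uint8)
bx=(105,215,190,295)
print('pocket',fit(lambda p:poly('top',T(p,CROSS,.004),bx)&poly('top',T(p,CROSS,.038),bx),m,bx,[502,250,-5.2]))
a=cv2.resize(im[185:305,70:210],(466,400));cv2.imwrite('pics/z2.png',np.hstack([a,cv2.resize(im[200:300,260:360],(330,400))])[:,:,::-1])
E
```

```text
[ 0.5076643  -0.0123937   0.10502845] [ 1.79964046e+02  5.45418700e-02 -2.03112416e+01] 0.07469089769572196
top 0.93 [407.2, 344.2, 433.0, 384.7] [ 326.9 -188.7   59.5   34.5   -0.6]
top 0.75 [442.6, 148.3, 482.5, 182.4] [ 645.7 -269.4   63.5   30.6  -66.3]
top 0.61 [345.3, 341.3, 366.9, 379.7] [333.2 -83.7  59.1  33.7   8.4]
top 0.26 [468.2, 262.0, 490.8, 279.6] [ 472.4 -287.4   32.2   26.3   89.5]
scene 0.93 [308.1, 248.6, 338.4, 273.3] [515.5  -3.   57.9  56.5 -27.3]
scene 0.79 [191.3, 210.7, 221.5, 235.0] [ 652.5 -255.6   78.3   54.4  -62. ]
scene 0.6 [356.7, 203.7, 388.1, 228.6] [343.5 -70.4  81.8  57.2   5.1]
scene 0.54 [347.2, 181.1, 360.7, 195.8] [ 310.9 -184.6   40.8   21.9   68.4]
pocket (array([475.1, 283.3, -47.5]), np.float64(0.577))
```

View pics/z2.png

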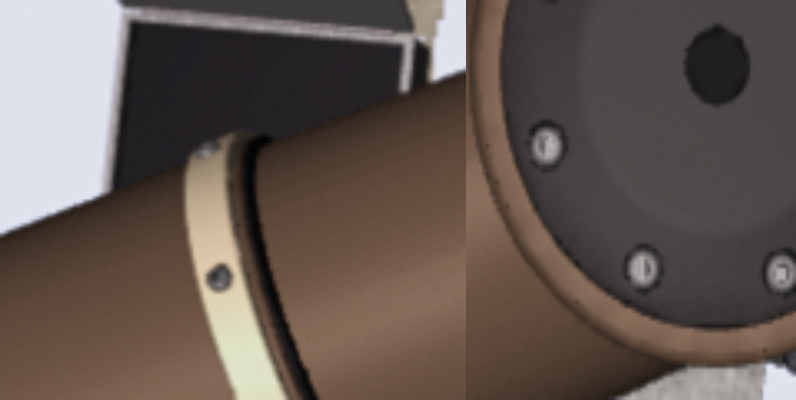

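The arm hides the case and the heat sink from the top camera. The heat sink's position follows from the centred release, at (0.508,-0.012). I add the missing 4° of turn and lower.

Call:
send_rows(increments=[[[0,0,0,0.048],[0,0,0,0.048],[0,0,-0.2,0.048],[0,0,-0.35,0.048],[0,0,-0.43,0.048],[0,0,-0.46,0.048],[0,0,-0.49,0.048],[0,0,-0.49,0.048],[0,0,-0.49,0.048]]], jaw=0.65)

```text
clock: 13.78
tool_pos: [0.5085, -0.0122, 0.0083]
orientation: [-180.0, -0.0, -16.2]
force: [-0.4, 0.2, -0.5]
opening: 0.057
gripper_force: 0.0
```

Call:
send_rows(increments=[[[0,0,0,0],[0,0,0,0],[0,0,0,0],[0,0,0,0],[0,0,0,0],[0,0,0,0],[0,0,0,0]]], jaw=0.0)

```text
clock: 14.65
tool_pos: [0.5082, -0.0123, 0.0079]
orientation: [-180.0, -0.0, -16.1]
force: [-0.8, -0.3, 2.4]
opening: 0.0297
gripper_force: 30.0
```

Call:
send_rows(increments=[[[0,0,0.05,0],[0,0,0.2,0],[0,0,0.4,0],[0,0.1,0.6,0],[-0.1,0.3,0.8,0],[-0.2,0.5,0.95,0.03],[-0.35,0.7,0.95,0.06],[-0.45,0.85,0.95,0.09],[-0.54,1,0.95,0.12],[-0.54,1,0.95,0.123]]])

```text
clock: 15.9
tool_pos: [0.3991, 0.1891, 0.1984]
orientation: [-179.9, -0.0, -5.4]
force: [-0.1, -0.3, -1.0]
opening: 0.0298
gripper_force: 30.0
```

Call:
send_rows(increments=[[[0,0.15,0,0],[0,0.31,0,0],[0,0.31,0,0],[0,0.31,0,0],[0,0.31,0,0]]])

```text
clock: 16.52
tool_pos: [0.4001, 0.2488, 0.1978]
orientation: [180.0, 0.0, -5.6]
force: [0.5, 0.2, -0.6]
opening: 0.0297
gripper_force: 30.0
```

```bash
python3 - <<'E'
from fit import *
print(ctrl.get_obs()['tool_pos'],ctrl.get_obs()['orientation'],cal('wrist')[2])
im=snap('wrist','w2.png'); snap('top')
for c in('wrist','top'):
  for t,z in(('pocket',.004),('lid_hinge',.046)):
    for d in ctrl.spot_point(t,c)[:2]: p=d['pixel'];print(c,t,d['conf'],p,at_z(c,p[1],p[0],z))
E
```

```text
[0.40012189 0.24881169 0.19780959] [ 1.79991153e+02  7.11424246e-03 -5.62581330e+00] [0.48168772 0.24023765 0.35642018]
wrist pocket 0.94 [108.6, 300.3] [0.50137318 0.25176471 0.004     ]
top pocket 0.89 [256.1, 151.3] [0.49976344 0.24875497 0.004     ]
top lid_hinge 0.83 [191.1, 148.7] [0.60139547 0.24330259 0.046     ]
```

View pics/w2.png

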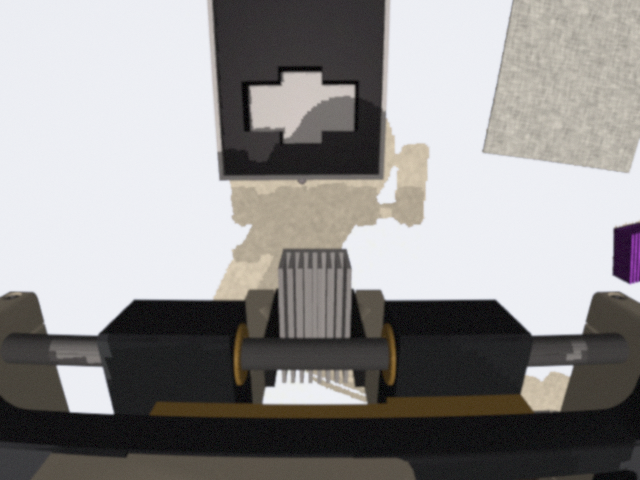

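The wrist view shows the heat sink held straight and centred (about (315,316)) and the pocket cross at (300,106). Next, a silhouette fit of the pocket.

```bash
python3 - <<'E'
from fit import *
def comp(g,bx,th):
    x0,y0,x1,y1=bx; m=np.zeros(g.shape,np.uint8); m[y0:y1,x0:x1]=g[y0:y1,x0:x1]>th
    n,l,s,_=cv2.connectedComponentsWithStats(m,connectivity=4); return (l==1+np.argmax(s[1:,4])).astype(np.uint8)
for c,bx in(('wrist',(230,50,375,160)),('top',(110,220,184,285))):
    g=snap(c).max(2).astype(int); q=g[bx[1]:bx[3],bx[0]:bx[2]]; print(np.percentile(q,[5,25,50,75,95]))
    for th in(75,90,100):
        m=comp(g,bx,th)
        print(c,th,m.sum(),fit(lambda p:poly(c,T(p,CROSS,.004),bx)&poly(c,T(p,CROSS,.038),bx),m,bx,[502,250,-5.2]))
print(ctrl.get_obs()['tool_pos'],ctrl.get_obs()['orientation'])
E
```

```text
[ 27.    45.25  59.   120.   207.  ]
wrist 75 5934 (array([502.2, 250.3,  -5.1]), np.float64(0.969))
wrist 90 5782 (array([502.1, 250.1,  -5.7]), np.float64(0.983))
wrist 100 5663 (array([502.1, 250. ,  -5.5]), np.float64(0.974))
[ 11.  20.  28.  72. 141.]
top 75 1020 (array([502.4, 250.6,  -6.1]), np.float64(0.665))
top 90 963 (array([502.4, 250. ,  -5.4]), np.float64(0.628))
top 100 945 (array([502.7, 250.2,  -5.8]), np.float64(0.617))
[0.40014516 0.24962375 0.19781106] [-1.79993507e+02 -3.89317335e-03 -5.58554371e+00]
```

Call:
send_rows(increments=[[[0.1,0,0,0],[0.3,0.003,0,0],[0.45,0.003,0,0],[0.51,0.003,0,0],[0.51,0.003,-0.2,0],[0.51,0.003,-0.4,0],[0.51,0.003,-0.55,0],[0.51,0.003,-0.64,0],[0.51,0.003,-0.64,0],[0.51,0.003,-0.64,0],[0.51,0.003,-0.64,0]]])

```text
clock: 18.3
tool_pos: [0.5027, 0.2508, 0.0709]
orientation: [-179.9, -0.1, -5.6]
force: [0.7, 0.2, -0.1]
opening: 0.0297
gripper_force: 30.0
```

```bash
python3 - <<'E'
from fit import *
for i in range(4): print(ctrl.get_obs()['tool_pos'],ctrl.get_obs()['orientation'][2]);snap('scene')
snap('scene','s3.png')
E
```

```text
[0.50269768 0.25082742 0.0708766 ] -5.562399654736384
[0.50256965 0.25076273 0.07078332] -5.568227890449166
[0.50246843 0.25066393 0.07062714] -5.5720472804259815
[0.50238583 0.25058217 0.07051017] -5.569769658649886
```

Call:
send_rows(increments=[[[0,0,0,0],[0,0,-0.04,0],[0,0,-0.08,0],[0,0,-0.12,0],[0,0,-0.16,0],[0,0,-0.2,0],[0,0,-0.24,0],[0,0,-0.27,0],[0,0,-0.285,0],[0,0,-0.285,0],[0,0,-0.285,0]]])

```text
clock: 19.92
tool_pos: [0.5023, 0.2504, 0.013]
orientation: [-180.0, -0.0, -5.6]
force: [-0.2, 0.2, -0.5]
opening: 0.0296
gripper_force: 30.0
```

Call:
send_rows(increments=[[[0,0,-0.01,0],[0,0,-0.018,0],[0,0,-0.02,0],[0,0,-0.02,0],[0,0,-0.02,0]]])

```text
clock: 20.55
tool_pos: [0.5021, 0.2503, 0.0089]
orientation: [180.0, -0.0, -5.6]
force: [-0.7, -0.0, 2.6]
opening: 0.0298
gripper_force: 30.0
```

Seated (contact force 2.6 N). Opening within the recesses, then rising.

Call:
send_rows(increments=[[[0,0,0,0],[0,0,0,0],[0,0,0,0],[0,0,0,0],[0,0,0,0]]], jaw=0.5)

```text
clock: 21.18
tool_pos: [0.5021, 0.2503, 0.0087]
orientation: [180.0, -0.0, -5.6]
force: [-0.8, 0.1, -0.1]
opening: 0.0438
gripper_force: 0.0
```

Call:
send_rows(increments=[[[0,0,0.06,0],[0,0,0.15,0],[0,0,0.3,0],[0,0,0.5,0],[0,0,0.75,0],[0,0,0.95,0],[-0.2,0,0.95,0],[-0.4,0,0.95,0],[-0.5,0,0.95,0],[-0.5,0,0.95,0],[-0.5,0,0.95,0]]])

```text
clock: 22.55
tool_pos: [0.4028, 0.2507, 0.1992]
orientation: [-180.0, -0.0, -5.6]
force: [-0.5, 0.0, 0.1]
opening: 0.0439
gripper_force: 0.0
```

```bash
python3 - <<'E'
from fit import *
print(ctrl.get_obs()['tool_pos'],cal('wrist')[2])
im=snap('wrist','w4.png'); snap('scene','s4.png'); snap('top')
for d in ctrl.trace('heatsink','wrist')[:3]: print(d['conf'],d['bbox'],rect('wrist',d['mask'],.030))
for c in('top','scene'):
    for t in('lid_edge','lid_hinge'):
        for d in ctrl.spot_point(t,c)[:2]:
            p=d['pixel'];print(c,t,d['conf'],p,at_z(c,p[1],p[0],.19))
# lid edge pixel predictions vs angle
a=np.radians(-5.5);R2=np.array([[np.cos(a),-np.sin(a)],[np.sin(a),np.cos(a)]])
for th in(1.9,2.0,2.05):
    xy=np.array([.5022,.2501])+R2@[.1-.165*np.cos(th)+.005*np.sin(th)*0,0]; z=.046+.165*np.sin(th)
    print(th,xy,z,proj('top',[*xy,z]),proj('scene',[*xy,z]))
E
```

```text
[0.40281001 0.25074586 0.19919418] [0.48423104 0.24220094 0.35786173]
0.92 [610.3, 225.9, 640.0, 282.9] [334.8 -60.4  68.6  30.1  10.6]
0.79 [288.4, 76.1, 319.7, 145.4] [502.1 249.2  55.5  29.8  -5.4]
top lid_edge 0.67 [131.8, 123.9] [0.65877349 0.238687   0.19      ]
top lid_edge 0.38 [132.5, 255.7] [0.65776725 0.06412669 0.19      ]
top lid_hinge 0.9 [188.8, 150.8] [0.58241855 0.20143523 0.19      ]
top lid_hinge 0.47 [270.3, 475.4] [ 0.4734259  -0.22795323  0.19      ]
scene lid_edge 0.97 [302.3, 343.4] [0.64323005 0.22660174 0.19      ]
scene lid_hinge 0.86 [365.8, 370.4] [0.67475324 0.31973176 0.19      ]
1.9 [0.65483682 0.23540275] 0.20213951446842338 [[123.41168463 132.32788908]] [[340.09986335 303.65863387]]
2.0 [0.67008773 0.23393425] 0.19603407542623746 [[126.3017226  122.16576284]] [[329.03324805 311.6900921 ]]
2.05 [0.67746637 0.23322377] 0.19241479082450696 [[127.83563542 117.47223806]] [[323.65961051 315.9664861 ]]
```

View pics/w4.png

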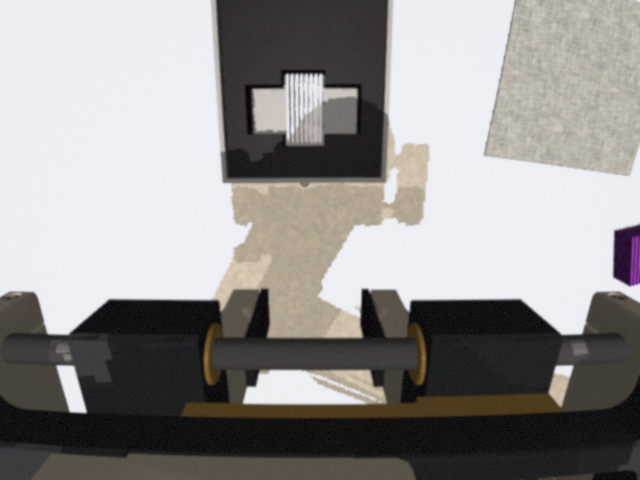

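View pics/s4.png

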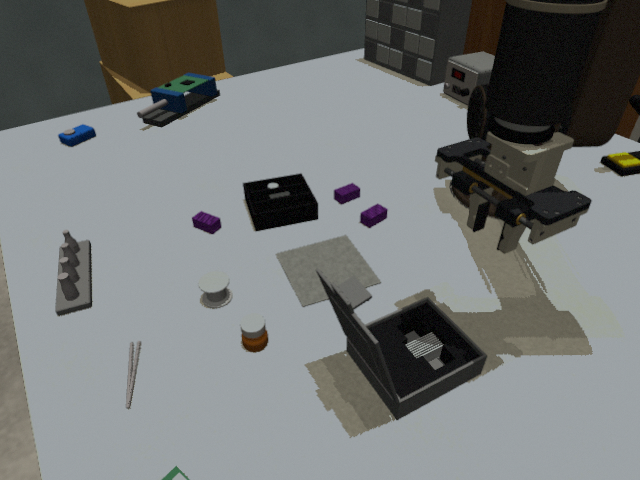

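The heat sink lies in the pocket at (502,249) mm with yaw -5.4°, as planned. The lid, seen at (345,310) in the scene view, stands at about 1.9 rad. I shut the fingers, go up and over behind the lid, then sweep it shut.

Call:
send_rows(increments=[[[0,0,0.2,0],[0,0,0.4,0],[0,0,0.5,0],[0.2,-0.02,0.5,0],[0.4,-0.04,0.5,0],[0.6,-0.06,0.5,0],[0.8,-0.08,0.5,0],[1,-0.1,0.5,0],[1,-0.1,0.5,0]]], jaw=0.0)

```text
clock: 24.08
tool_pos: [0.6041, 0.2295, 0.2967]
orientation: [179.9, 0.1, -5.7]
force: [-0.3, -0.1, 0.3]
opening: 0.0
gripper_force: 0.0
```

Call:
send_rows(increments=[[[0.2,0,0,0],[0.4,0,0,0],[0.56,0,0,0],[0.56,0,0,0],[0.56,0,0,0],[0.56,0,0,0]]])

```text
clock: 24.82
tool_pos: [0.7133, 0.2306, 0.2996]
orientation: [-180.0, -0.0, -5.5]
force: [-0.1, -0.2, 0.1]
opening: 0.0004
gripper_force: 0.0
```

Call:
send_rows(increments=[[[0,0,-0.2,0],[0,0,-0.4,0],[0,0,-0.52,0],[0,0,-0.52,0],[0,0,-0.52,0]]])

```text
clock: 25.45
tool_pos: [0.7146, 0.2307, 0.1969]
orientation: [-179.9, -0.1, -5.5]
force: [0.0, 0.9, 1.3]
opening: 0.0008
gripper_force: 0.0
```

Call:
send_rows(increments=[[[-0.06,0.006,0,0],[-0.12,0.012,0,0],[-0.18,0.018,0,0],[-0.24,0.024,0,0],[-0.3,0.03,0,0],[-0.36,0.036,0,0],[-0.42,0.042,0,0],[-0.48,0.046,0,0]]])

```text
clock: 26.45
tool_pos: [0.6173, 0.2396, 0.1947]
orientation: [180.0, 0.0, -5.6]
force: [0.6, 0.6, -0.1]
opening: 0.0005
gripper_force: 0.2
```

```bash
python3 - <<'E'
from fit import *
print(ctrl.get_obs()['tool_pos'],ctrl.get_obs()['force']); snap('scene','s5.png'); snap('top','t5.png')
a=np.radians(-5.5);u=np.array([np.cos(a),np.sin(a)])
for c in('scene','top'):
  for d in ctrl.spot_point('lid_edge',c)[:1]: print(c,d['conf'],d['pixel'])
for th in(1.3,1.5,1.7,1.9):
    xy=np.array([.6017,.2405])+u*(-.165*np.cos(th)+.005*np.sin(th)); z=.046+.165*np.sin(th)+.005*np.cos(th)
    print(th,proj('scene',[*xy,z])[0][::-1],proj('top',[*xy,z])[0][::-1])
E
```

```text
[0.61729346 0.23960134 0.19468541] [ 0.58664463  0.57299358 -0.14246421]
1.3 [275.55098593 402.90925001] [202.29550428 113.76179095]
1.5 [281.57732539 381.92817684] [176.53938539 115.58781287]
1.7 [291.85212582 359.41026058] [151.5981893 119.1813341]
1.9 [305.95863541 336.71097782] [129.14104835 124.25617735]
```

View pics/s5.png

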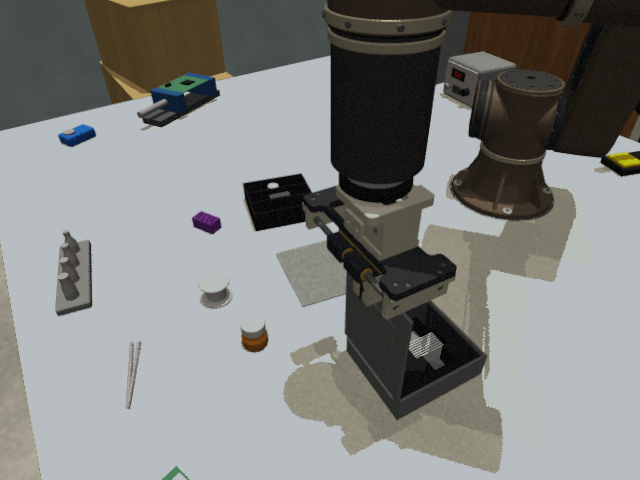

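The lid is upright, with the fingers behind it at about (370,285). I follow the arc on and down.

Call:
send_rows(increments=[[[-0.07,0.007,0,0],[-0.14,0.013,-0.015,0],[-0.21,0.02,-0.025,0],[-0.275,0.026,-0.035,0],[-0.34,0.033,-0.065,0],[-0.41,0.04,-0.105,0],[-0.475,0.046,-0.145,0],[-0.53,0.051,-0.19,0],[-0.585,0.056,-0.245,0],[-0.635,0.061,-0.3,0]]])

```text
clock: 27.9
tool_pos: [0.4903, 0.2517, 0.1339]
orientation: [180.0, 0.0, -5.6]
force: [0.7, -0.1, 0.2]
opening: 0.0
gripper_force: 0.0
```

```bash
python3 - <<'E'
from fit import *
print(ctrl.get_obs()['tool_pos'],ctrl.get_obs()['force']); snap('scene','s6.png')
E
```

```text
[0.49033524 0.25168627 0.13388387] [ 0.73917285 -0.11780457  0.20975574]
```

View pics/s6.png

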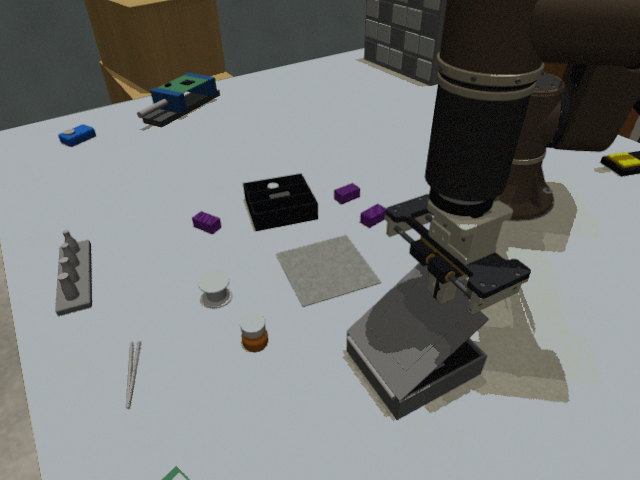

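The lid is at about 0.6 rad under the fingers at (445,290). Following down to the catch, then pressing in steps.

Call:
send_rows(increments=[[[-0.04,0.004,-0.06,0],[-0.08,0.008,-0.12,0],[-0.11,0.011,-0.17,0],[-0.14,0.013,-0.22,0],[-0.17,0.016,-0.26,0],[-0.19,0.018,-0.3,0],[-0.22,0.021,-0.33,0],[-0.22,0.021,-0.34,0],[-0.22,0.021,-0.34,0]]])

```text
clock: 29.08
tool_pos: [0.4472, 0.256, 0.0668]
orientation: [-180.0, -0.0, -5.6]
force: [-0.1, -0.2, 0.1]
opening: 0.0006
gripper_force: 0.0
```

Call:
send_rows(increments=[[[0,0,-0.02,0],[0,0,-0.035,0],[0,0,-0.05,0],[0,0,-0.06,0],[0,0,-0.07,0],[0,0,-0.07,0]]])

```text
clock: 29.82
tool_pos: [0.4471, 0.2557, 0.0524]
orientation: [180.0, 0.0, -5.6]
force: [0.6, -0.7, -0.2]
opening: 0.0004
gripper_force: 0.0
```

Call:
send_rows(increments=[[[0,0,-0.006,0],[0,0,-0.012,0],[0,0,-0.018,0],[0,0,-0.018,0]]])

```text
clock: 30.32
tool_pos: [0.4473, 0.256, 0.0507]
orientation: [-180.0, -0.0, -5.5]
force: [-7.1, -3.1, 19.1]
opening: 0.0007
gripper_force: 9.5
```

Call:
send_rows(increments=[[[0,0,0.2,0],[0,0,0.5,0],[-0.1,0,0.8,0],[-0.2,0,0.8,0],[-0.2,0,0.8,0],[-0.2,0,0.8,0]]])

```text
clock: 31.08
tool_pos: [0.407, 0.2557, 0.2084]
orientation: [179.9, 0.0, -5.6]
force: [-0.5, 0.9, 0.3]
opening: 0.0003
gripper_force: 0.0
```

```bash
python3 - <<'E'
from fit import *
im=snap('scene','s7.png'); print(ctrl.get_obs()['clock'],ctrl.get_obs()['tool_pos'])
u=np.array([np.cos(np.radians(-5.5)),np.sin(np.radians(-5.5))]);v=np.array([-u[1],u[0]])
big=cv2.resize(im[285:415,330:500],None,fx=4,fy=4,interpolation=cv2.INTER_CUBIC)
for th,col in((0,(0,255,0)),(.065,(255,0,0))):
    L=[]
    for s in(-.07,.07):
        xy=np.array([.6017,.2405])+u*(-.165*np.cos(th)+.005*np.sin(th))+v*s; z=.046+.165*np.sin(th)+.005*np.cos(th)
        L.append(((proj('scene',[*xy,z])[0]-[330,285]+.5)*4).astype(int))
    print(th,L); cv2.line(big,tuple(map(int,L[0])),tuple(map(int,L[1])),col,1)
cv2.imwrite('pics/z7.png',big[:,:,::-1])
E
```

```text
31.125 [0.40712806 0.25565056 0.20821708]
0 [array([399,  35]), array([639, 269])]
0.065 [array([401,  17]), array([644, 252])]
```

View pics/z7.png

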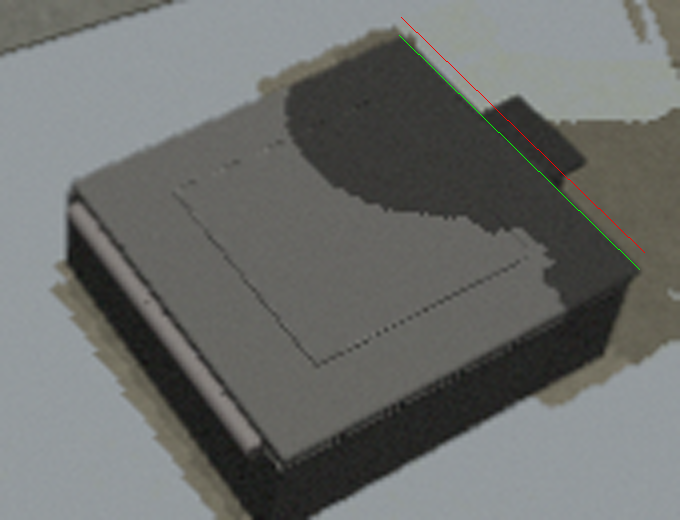

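The lid's front edge lies on the green line, which marks the shut position, and not on the red catch line. The press bottomed out at z = 0.051 m with 19 N. The lid is shut and the arm is clear.

```bash
python3 -c "
from plant import ctrl; print(ctrl.close_job())"
```

```text
the job is handed in; nothing more can be done
None
```

The heat sink is in the case pocket, fins up and flat on the floor, and the lid is pressed past its catch and shut; I handed the job in at about 31 s with the arm clear, but no verdict was returned.

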